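Fit-test a printed tow coupler on its ball gauge

TASK

Fit-test the freshly printed tow coupler: pick it up by the block on its top and, with its lever still raised, lower its socket over the ball of the large-ball gauge until it sits fully down on the gauge's base disc, letting go only once it is down (do not drop it). Then press its latch lever all the way down, and leave the coupler seated upright and latched on the large ball.

Things in the scene. Friction and masses are not known exactly. Their poses are not given: they have to be found in the camera images.
- coupler_grip (a point): Centre of the grip block (34 long in x, 24 wide in y, 46 tall) on top of the loose grey printed coupler (0.45 kg, 104 tall, bell mouth down, 72 wide at the mouth). Grasp it across y. It lies 81 above the coupler's underside and 4 towards +x from the socket's axis. z up; +x: the side where lever, two cheeks and a foot stick out (foot to 66 from the socket's axis). All in mm.
- coupler_socket (a point): Centre of the seat inside the coupler's socket, on the socket's vertical axis, 30 mm above the coupler's underside; axes as for the grip block. The bore is 44 mm wide and flares to 64 mm at the mouth. Seated, this point coincides with the large ball's centre.
- latch_pad (a point): Middle of the top of the flat grey pad (24 x 28 x 8 mm) at the lever's outer end, 40 mm from the lever's pin. The pin lies along y, 34 mm towards +x from the socket's axis, 46 mm above the underside. Raised, the lever points out and 26 degrees up; fully down it is level, pad top 50 mm above the underside. Pressing straight down 68 mm out from the socket's axis stays on the pad all the way.
- latch (a joint): Latch lever angle in rad: 0 fully raised, 0.45 fully down on its stop. It stays where it is left; a downward push of 1 to 4 N on the pad moves it. When down, its steel pawl reaches under the ball, so the socket goes over the ball only with the lever up.
- large_gauge: Large-ball gauge: steel ball 40 mm in diameter on a neck on a round steel base disc 140 mm in diameter, 12 mm thick, fixed to the table. Origin: centre of the disc's underside, on the table; ball centre 42 mm, ball top 62 mm above it. The seated coupler's underside rests on the disc, 12 mm above the table, turned any way about the vertical.
- small_gauge: The wrong gauge, a bystander: same base disc, but a ball only 24 mm in diameter, its centre 36 mm above the table. Fixed. Origin: centre of the disc's underside.
Not all that is in view belongs to the job. What is shaped like the large_gauge but orange is not meant.

How it is judged:
By the outcome, as a careful person would: the job done as asked, in the order asked, and still so for the second after the job is handed in, with the robot touching nothing.
It also fails if it takes over 54 s, if anything falls off the work surface, if the arm or the gripper's body presses on something with over 40 N, if the wrist force passes 120 N, or if a joint passes its speed limit or range.

ROBOT

A 6-joint arm with a two-finger parallel gripper is mounted at the origin on the work surface. World frame = base frame: x ahead of the robot, y to its left, z up, the work surface at z = 0. Lengths are in m, angles in degrees, forces in N, time in s.
With the tool pointing down it reaches from about 0.4 to 0.825 m from the base axis. Payload 7 kg.
Tool frame: the origin (TCP) lies at the very end of the fingers, on their centre line; the grasp point (between the pads) lies 19 mm behind it (r.hold_point_z is the distance from the TCP to the grasp point, in m); x points along the fingers, y is the direction in which the jaws open and shut, and the axes are right-handed (so a half turn about x gives the same grasp; the last joint's range is limited). The gripper opens to 88 mm and grips with 3 to 60 N. Pads are 19 mm wide; open, the fingers measure 130 mm over their backs; the gripper's body (78 mm by 193 mm) begins 47 mm behind the grasp point.
Start: joints at [83.715, 20.546, 0.682, 0, -70.136, -16.507], TCP at [0.261, 0.622, 0.227] pointing down, gripper open.
Joint ranges: [-176.03, 176.03], [-82.01, 121.73], [-58.28, 71.71], [-173.87, 95.51], [-174.79, -0.11], [-173.66, 173.66]. Speed limits (degrees/s): [136.94, 136.94, 172.46, 180, 180, 180].

INTERFACE

Orientations are given as [roll, pitch, yaw] about the fixed x, y, z axes, in that order (R = Rz(yaw) Ry(pitch) Rx(roll)).
In Python, from plant import r gives the robot as it stands. The module is installed in compiled form; this text tells all that it offers.
- The arm moves only by the shell command python3 -m creep 'ROWS' [FORCE]. ROWS is JSON, a list of rows, each a list of 7 numbers: the turn, a rotation vector about the tool's x, y, z in rad, then the shift along the tool's x, y, z in cm, then the opening in per cent of the stroke, from 0 (shut) to 100 (fully open). In form: [[rx, ry, rz, x, y, z, fingers], ...]. A call has 1 to 8 rows; each row shifts and turns the commanded pose from where the row before left it, along the tool's axes as they then stand; what a row does not reach is not made up. A row lasts 1/10 s, in which the tool goes at most 50 mm and 8.59 degrees, less where a joint would pass 70% of its speed; a pose out of reach is approached as far as the arm can. A call is refused whole if a number of a shift passes 5 or a number of a turn 0.15, either way. A call with a gripper value outside its range is refused whole. The fingers move at their own pace and stop on an object; FORCE is the grip in N (left out, the last holds). Time passes only in rows, so rows that do not move let the fingers close. It gives the time, the measured TCP pose, the force and the opening at its end, in the units of the state.
- r.get_state(): the state, without advancing time (a new reading comes with each control period).
- r.capture(name): name is "scene" or "top" or "wrist"; returns (picture, depth): 400x640x3 uint8, blue, green, red; 400x640 float32, m along the optical axis (not along the pixel's ray), 0 where there is no reading.
- r.camera_info(name): a dict with "fovy" (degrees; the focal length in pixels is half the picture's height over the tangent of half this angle, whatever the lens; pixels are square), "cx", "cy" (the principal point, pixels), "camera_from_world" (4x4, takes a point from world to camera coordinates). Camera axes: x right, y down, z forward; pixel columns grow to the right and rows downward; lengths in m; the calibration is good to about 2 mm. A picture is of the moment at which its call begins: read the wrist's pose just before it. camera_info takes no time and is no camera call; for the wrist camera it gives the pose at the moment of the call.
- r.close_job(): hands the job in, once; it reports no verdict.
Trained networks look in the newest picture that a camera, given by its name, has taken for a name from the list of things; names that differ only in an ending like _2 or _b are one class to them, and where a whole thing is asked for, a point or a joint stands for the part that bears it (a point fixed in the world has none). Each returns a list of dicts, best first, with "score" (0 to 1); they miss things now and then, are a little off and sometimes report something else, mostly with a low value. They report only what shows in the picture. A call takes as long as a camera call. They do not tell look-alikes from the thing itself.
- r.look_for(query, camera): "rect" ([left, top, right, bottom] in pixels, round what is visible of it).
- r.masks_of(query, camera): "pixels" (400x640 bool, what is visible of it) and "rect" ([left, top, right, bottom] in pixels, round what is visible of it).
The state is a dict: "time_s": time; "joints": joint angles; "qd": joint speeds; "joint_torque": joint torques, N m; "tcp_pos": TCP position; "eef_rot": TCP orientation; "contact_force": force on the tool from outside, world axes, zero at the start; "moment": the same for the moment, N m; "gripper_width": finger opening in m.
Only numpy, scipy, OpenCV 4.12 (cv2) and the standard library are available. Lean on these libraries where they do the work, as an engineer would, in place of code of your own. Each camera call takes 0.05 s, during which the arm holds its last target. There are 200 camera calls.

## Working session

There is one attempt and no reset: what is moved stays moved. The work goes in short steps, Python scripts to look and compute and a shell command to move; the robot and the scene stay as the last step left them, time stands still between calls to the robot, and variables do not carry over. Pictures are saved under pics/ and viewed, about 8 in all and at most 12, crops included, and the job is handed in when it is done.

```bash
mkdir -p pics
cat > h.py <<'E'
import numpy as np, cv2
from plant import r
def pts(cam, depth, mask):
    i=r.camera_info(cam); f=200/np.tan(np.radians(i["fovy"]/2))
    v,u=np.nonzero(mask&(depth>0)); d=depth[v,u]
    P=np.c_[(u-i["cx"])*d/f,(v-i["cy"])*d/f,d,np.ones(len(d))]
    return (np.linalg.inv(np.array(i["camera_from_world"]))@P.T).T[:,:3]
def proj(cam,p):
    i=r.camera_info(cam); f=200/np.tan(np.radians(i["fovy"]/2))
    q=np.array(i["camera_from_world"])@np.r_[p,1]; return q[0]*f/q[2]+i["cx"],q[1]*f/q[2]+i["cy"]
E
python3 - <<'E'
from h import *
s=r.get_state(); print(s)
for c in ("scene","top"):
    im,d=r.capture(c); cv2.imwrite(f"pics/{c}0.png",im); np.save(f"{c}_d.npy",d)
    for q in ("coupler_grip","latch_pad","large_gauge","small_gauge"):
        for m in r.masks_of(q,c)[:4]:
            P=pts(c,d,m["pixels"])
            print(c,q,round(m["score"],2),np.round(m["rect"]),np.round(np.median(P,0),3),np.round(P.min(0),3),np.round(P.max(0),3))
E
```

```text
{'time_s': 0.0, 'joints': array([ 8.37149191e+01,  2.05909277e+01,  6.32488815e-01, -1.84671467e-02,
       -7.01377493e+01, -1.65061465e+01]), 'qd': array([-0.12061136,  0.06816427, -0.0194662 , -0.01705856, -0.0270011 ,
        0.04191653]), 'joint_torque': array([ 8.32399819e-04, -5.82725751e+01,  2.93051648e+01,  6.99758291e+00,
        6.78404438e-03, -1.48048230e-04]), 'tcp_pos': array([0.26132881, 0.62180769, 0.22562388]), 'eef_rot': array([  96.27679672,   89.90225724, -106.52071968]), 'contact_force': array([ 0.13595276, -0.26227703, -0.61442291]), 'moment': array([-0.04230077, -0.01948348,  0.02114728]), 'gripper_width': 0.08752885935013083}
scene coupler_grip 0.69 [266. 269. 312. 339.] [ 0.529 -0.244  0.058] [ 0.456 -0.276 -0.002] [ 0.589 -0.163  0.108]
scene latch_pad 0.62 [287. 304. 308. 327.] [ 0.567 -0.255  0.064] [ 0.537 -0.276  0.014] [ 0.588 -0.235  0.073]
scene large_gauge 0.9 [252. 185. 310. 228.] [ 0.364 -0.022  0.013] [ 0.279 -0.081 -0.001] [0.425 0.071 0.064]
scene large_gauge 0.7 [188. 242. 252. 302.] [ 0.363 -0.244  0.013] [ 0.276 -0.304 -0.001] [ 0.423 -0.15
[... 502 characters left out ...]
9 0.012] [ 0.432  0.172 -0.   ] [0.571 0.311 0.05 ]
top latch_pad 0.47 [422. 142. 440. 161.] [ 0.565 -0.254  0.062] [ 0.543 -0.277 -0.002] [ 0.595 -0.238  0.072]
top large_gauge 0.93 [277. 116. 339. 178.] [0.576 0.008 0.012] [ 0.511 -0.062 -0.003] [0.65  0.08  0.064]
top large_gauge 0.89 [172. 262. 238. 324.] [0.25  0.232 0.012] [ 0.177  0.166 -0.003] [0.318 0.307 0.063]
top large_gauge 0.75 [385. 215. 447. 283.] [ 0.35  -0.232  0.012] [ 0.281 -0.311 -0.004] [ 0.423 -0.165  0.065]
top large_gauge 0.64 [284. 216. 348. 278.] [ 0.352 -0.011  0.012] [ 0.284 -0.08  -0.004] [0.422 0.058 0.064]
top small_gauge 0.92 [176. 149. 236. 213.] [0.499 0.239 0.012] [ 0.432  0.172 -0.003] [0.573 0.316 0.05 ]
```

Run:
```python
from h import *
a=cv2.imread("pics/scene0.png");b=cv2.imread("pics/top0.png")
cv2.imwrite("pics/v1.png",cv2.resize(a[90:360,160:440],None,fx=2.1,fy=2.1)[:600])
cv2.imwrite("pics/v2.png",cv2.resize(b[100:340,150:470],None,fx=2.5,fy=2.5))
```

```text
(no output)
```

View pics/v1.png

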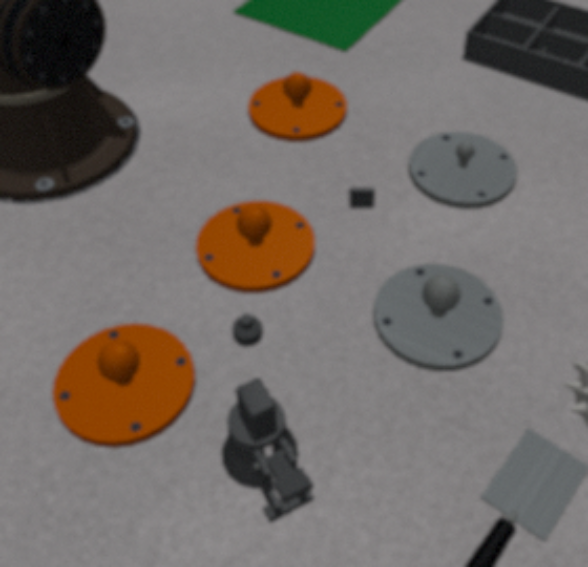

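View pics/v2.png

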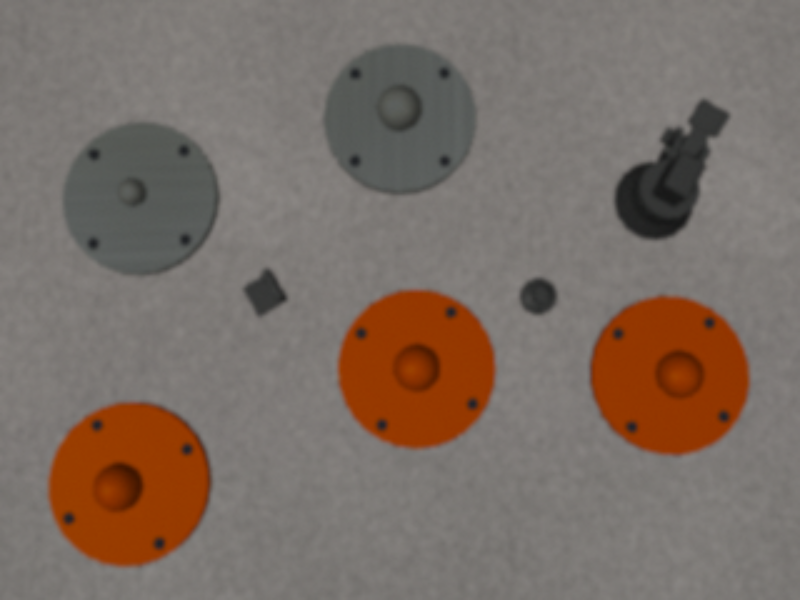

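Run:
```python
from h import *
from scipy.optimize import least_squares
for c in ("scene","top"):
    d=np.load(f"{c}_d.npy"); P=pts(c,d,d>0)
    B=P[(np.hypot(P[:,0]-.58,P[:,1]-.008)<.045)&(P[:,2]>.035)]
    f=least_squares(lambda x:np.linalg.norm(B-x,axis=1)-.02,[.58,.008,.042],loss="soft_l1",f_scale=.002)
    D=P[(np.hypot(P[:,0]-.58,P[:,1]-.008)<.09)&(abs(P[:,2]-.012)<.004)]
    e=cv2.minEnclosingCircle(D[:,:2].astype(np.float32))
    print(c,"ball",f.x.round(4),len(B),"disc",e)
    G=P[(np.hypot(P[:,0]-.51,P[:,1]+.225)<.06)&(P[:,2]>.098)]
    print("grip",G.mean(0).round(4),cv2.minAreaRect((G[:,:2]*1000).astype(np.float32)),len(G),G.max(0).round(4))
s=r.get_state(); print(s["eef_rot"])
from scipy.spatial.transform import Rotation as R
print(R.from_euler("xyz",s["eef_rot"],degrees=True).as_matrix().round(3)); print(r.hold_point_z)
```

```text
scene ball [0.5817 0.0099 0.0431] 256 disc ((0.582511842250824, 0.008781601674854755), 0.07052718102931976)
grip [ 0.5157 -0.2279  0.1044] ((513.8169555664062, -226.09982299804688), (23.748552322387695, 34.8979377746582), 61.072757720947266) 241 [ 0.5336 -0.2092  0.1078]
top ball [0.5809 0.0085 0.0423] 257 disc ((0.5807685852050781, 0.00836879201233387), 0.07025685161352158)
grip [ 0.5121 -0.2258  0.1036] ((513.0869140625, -226.6358184814453), (24.112428665161133, 35.25680923461914), 61.366519927978516) 197 [ 0.5306 -0.2093  0.1082]
[  85.67039978   89.99350533 -117.12319243]
[[-0.    -0.387 -0.922]
 [-0.    -0.922  0.387]
 [-1.     0.     0.   ]]
0.0188
```

```bash
python3 -m creep '[[0.11,0,0,0,0,0,100],[0,0,0,0,3.1,-3.1,100],[0,0,0,0,3.1,-3.1,100],[0,0,0,0,3.1,-3.1,100],[0,0,0,0,3.1,-3.1,100],[0,0,0,0,3.1,-3.1,100],[0,0,0,0,3.1,-3.1,100],[0,0,0,0,3.1,-3.1,100]]'
python3 -m creep '[[0,0,0,0,3.1,-3.1,100],[0,0,0,0,3.1,-3.1,100],[0,0,0,0,3.1,-3.1,100],[0,0,0,0,3.1,-3.1,100],[0,0,0,0,3.1,-3.1,100],[0,0,0,0,3.1,-3.1,100],[0,0,0,0,3.1,-3.1,100],[0,0,0,0,3.1,-3.1,100]]'
cat >> h.py <<'E'
from scipy.spatial.transform import Rotation as R
def rep(target=None, yhead=None):
    s=r.get_state(); M=R.from_euler("xyz",s["eef_rot"],degrees=True).as_matrix()
    print("t",round(s["time_s"],2),"tcp",s["tcp_pos"].round(4),"tilt",np.degrees(np.arccos(-M[2,0])).round(2),"yhead",np.degrees(np.arctan2(M[1,1],M[0,1])).round(2),"F",s["contact_force"].round(1),"w",round(s["gripper_width"],4),"j",s["joints"].round(1))
    if target is not None: print("tool shift cm",(M.T@(np.array(target)-s["tcp_pos"])*100).round(2))
E
python3 -c "
from h import *
rep([.5134,-.2264,.227])"
```

```text
time_s: 1.3
tcp_pos: [0.3458, 0.3254, 0.2268]
eef_rot: [-89.9, 90.0, 61.0]
contact_force: [1.3, 0.0, 0.3]
gripper_width: 0.0879
time_s: 2.1
tcp_pos: [0.4419, -0.0119, 0.2271]
eef_rot: [-127.9, 89.9, 23.0]
contact_force: [1.4, 1.2, 0.5]
gripper_width: 0.0875
t 2.1 tcp [ 0.4419 -0.0119  0.2271] tilt 0.08 yhead -119.08 F [1.4 1.2 0.5] w 0.0875 j [ 24.2  -2.2 -27.    0.  -65.1  36.8]
tool shift cm [ 1.000e-02  1.527e+01 -1.667e+01]
```

```bash
python3 -m creep '[[0,0,0,0,3.1,-3.3,100],[0,0,0,0,3.1,-3.3,100],[0,0,0,0,3.1,-3.3,100],[0,0,0,0,3,-3.3,100],[0,0,0,0,3,-3.4,100],[0,0,0,0,0,0,100],[0,0,0,0,0,0,100]]'
python3 - <<'E'
from h import *
im,d=r.capture("wrist"); cv2.imwrite("pics/w1.png",im)
P=pts("wrist",d,d>0); G=P[(np.hypot(P[:,0]-.513,P[:,1]+.226)<.03)&(P[:,2]>.098)&(P[:,2]<.112)]
b=cv2.minAreaRect((G[:,:2]*1000).astype(np.float32)); print(b,len(G),G[:,2].mean())
rep([.5134,-.2264,.063])
E
```

```text
time_s: 2.8
tcp_pos: [0.512, -0.2256, 0.2259]
eef_rot: [16.7, 89.9, 167.5]
contact_force: [-0.1, 0.9, -0.6]
gripper_width: 0.0879
((514.2915649414062, -225.3365478515625), (24.03016471862793, 32.99938201904297), 60.839813232421875) 883 0.10270075576081744
t 2.85 tcp [ 0.512  -0.2248  0.2262] tilt 0.04 yhead -119.17 F [-0.3  0.4 -0.3] w 0.0878 j [ -3.6   9.7 -14.1  -0.  -66.2  64.5]
tool shift cm [16.32  0.07 -0.22]
```

View pics/w1.png

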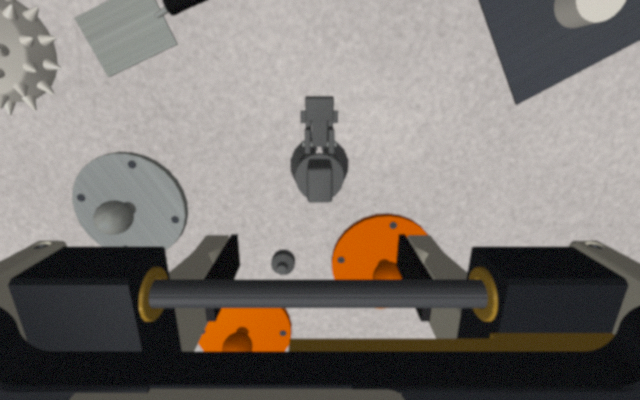

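The wrist view shows the coupler block at (320,180), centred between the jaws and aligned with them. The lever is at the top, (320,110), so it points away from the arm. Descending to grasp.

```bash
python3 -m creep '[[0,0,0,4,0.05,-0.2,100],[0,0,0,4,0,0,100],[0,0,0,4,0,0,100],[0,0,0,2.5,0,0,100],[0,0,0,1.8,0,0,100],[0,0,0,0,0,0,100],[0,0,0,0,0,0,0],[0,0,0,0,0,0,0]]' 35
python3 -m creep '[[0,0,0,0,0,0,0],[0,0,0,0,0,0,0],[0,0,0,0,0,0,0],[0,0,0,0,0,0,0],[0,0,0,0,0,0,0]]'
python3 -c "
from h import *
rep()"
```

```text
time_s: 3.65
tcp_pos: [0.515, -0.2256, 0.0652]
eef_rot: [-159.9, 89.9, -9.0]
contact_force: [0.6, -0.1, 0.8]
gripper_width: 0.0769
time_s: 4.15
tcp_pos: [0.5139, -0.226, 0.0636]
eef_rot: [-153.8, 90.0, -2.9]
contact_force: [0.3, 0.0, 0.1]
gripper_width: 0.0371
t 4.15 tcp [ 0.5139 -0.226   0.0636] tilt 0.0 yhead -119.1 F [0.3 0.  0.1] w 0.0371 j [ -3.8  19.2 -25.4  -0.  -45.4  64.7]
```

```bash
python3 -m creep '[[0,0,0,0,0,0,0],[0,0,0,0,0,0,0],[0,0,0,0,0,0,0],[0,0,0,0,0,0,0],[0,0,0,-2,0,0,0],[0,0,0,-4,0,0,0],[0,0,0,-4,0,0,0],[0,0,0,0,0,0,0]]' 35
python3 - <<'E'
from h import *
im,d=r.capture("wrist"); cv2.imwrite("pics/w2.png",im)
s=r.get_state(); a=np.radians(-29.1)
# socket = grip centre - 4mm along coupler +x
t=np.array([.5812,.0090,0])+.004*np.array([np.cos(a),np.sin(a),0]); t[2]=s["tcp_pos"][2]
print(t); rep(t)
for m in r.masks_of("coupler_grip","wrist")[:2]: print(m["score"],m["rect"])
E
```

```text
time_s: 4.95
tcp_pos: [0.517, -0.2266, 0.1688]
eef_rot: [-162.5, 89.5, -11.5]
contact_force: [1.1, -0.9, -4.6]
gripper_width: 0.0236
[0.58469509 0.00705466 0.16565299]
t 5.0 tcp [ 0.5153 -0.2259  0.1657] tilt 0.27 yhead -119.09 F [ 0.4 -0.1 -5.8] w 0.0237 j [ -3.8  12.7 -18.8  -0.  -58.3  64.7]
tool shift cm [  0.03 -23.73   5.26]
0.66 [268.3, 101.3, 365.3, 322.7]
```

View pics/w2.png

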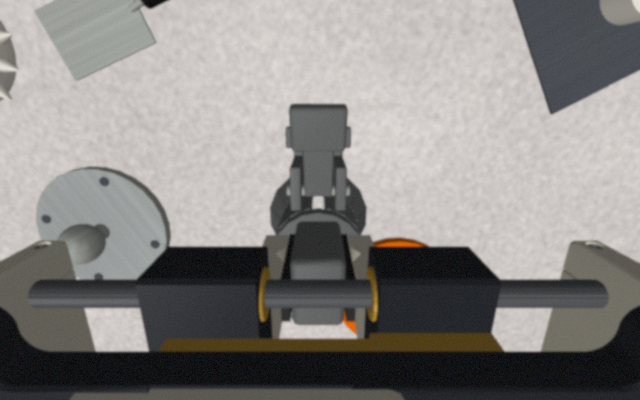

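Coupler is held, with the lever raised at (318,130). Carrying it over the large gauge.

```bash
python3 -m creep '[[0,0,0,0,-2.7,0.6,0],[0,0,0,0,-4,0.9,0],[0,0,0,0,-4,0.9,0],[0,0,0,0,-4,0.9,0],[0,0,0,0,-4,0.9,0],[0,0,0,0,-3,0.6,0],[0,0,0,0,-2,0.4,0],[0,0,0,0,0,0,0]]'
python3 -m creep '[[0,0,0,0,0,0,0],[0,0,0,0,0,0,0]]'
python3 - <<'E'
from h import *
from scipy.optimize import least_squares
for c in ("scene",):
    im,d=r.capture(c); P=pts(c,d,d>0)
    u,v=proj(c,[.585,.007,.15]); u,v=int(u),int(v); cv2.imwrite("pics/s2.png",cv2.resize(im[v-70:v+90,u-90:u+90],None,fx=3.6,fy=3.6))
G=P[(np.hypot(P[:,0]-.585,P[:,1]-.007)<.05)&(P[:,2]>.1)]
print(len(G))
rep([.5847,.0071,.076])
E
```

```text
time_s: 5.85
tcp_pos: [0.5833, 0.0085, 0.1613]
eef_rot: [35.8, 89.8, -173.2]
contact_force: [0.2, 0.2, -5.4]
gripper_width: 0.0235
time_s: 6.05
tcp_pos: [0.5828, 0.0056, 0.1625]
eef_rot: [43.3, 89.9, -165.9]
contact_force: [-0.5, -0.5, -5.8]
gripper_width: 0.0238
11378
t 6.1 tcp [0.583  0.0054 0.1629] tilt 0.09 yhead -119.16 F [ 1.  -0.3 -6. ] w 0.0235 j [ 19.7  14.8 -16.2  -0.  -59.   41.1]
tool shift cm [ 8.69 -0.24 -0.08]
```

View pics/s2.png

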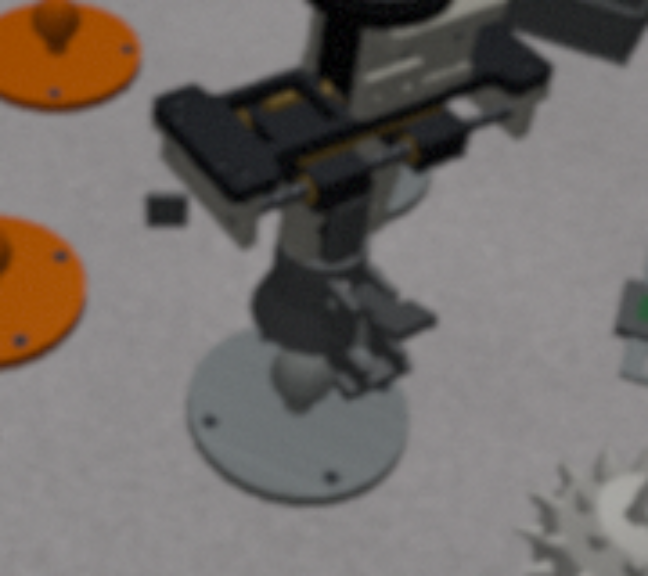

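Upright over the grey large ball, lever raised. Lowering in steps.

```bash
python3 -m creep '[[0,0,0,0,-0.24,-0.08,0],[0,0,0,1,0,0,0],[0,0,0,1.2,0,0,0],[0,0,0,1,0,0,0],[0,0,0,0.3,0,0,0],[0,0,0,0,0,0,0],[0,0,0,0,0,0,0],[0,0,0,0,0,0,0]]'
python3 -c "
from h import *
rep([.5847,.0071,.0756])"
```

```text
time_s: 6.9
tcp_pos: [0.5859, 0.0082, 0.129]
eef_rot: [-143.3, 90.0, 7.6]
contact_force: [-1.0, 0.4, -5.2]
gripper_width: 0.0241
t 6.9 tcp [0.5859 0.0082 0.129 ] tilt 0.05 yhead -119.09 F [-1.   0.4 -5.2] w 0.0241 j [ 19.9  16.9 -18.4   0.  -54.7  41. ]
tool shift cm [5.34 0.16 0.06]
```

```bash
python3 -m creep '[[0,0,0,0.6,0.05,0,0],[0,0,0,0.6,0,0,0],[0,0,0,0.6,0,0,0],[0,0,0,0.5,0,0,0],[0,0,0,0,0,0,0]]'
python3 -c "
from h import *
rep([.5847,.0071,.0756])"
python3 -m creep '[[0,0,0,0.4,0,0,0],[0,0,0,0.4,0,0,0],[0,0,0,0.4,0,0,0],[0,0,0,0,0,0,0]]'
python3 -c "
from h import *
rep([.5847,.0071,.0756])"
```

```text
time_s: 7.4
tcp_pos: [0.5846, 0.0075, 0.1044]
eef_rot: [43.3, 89.9, -165.8]
contact_force: [-0.2, -0.4, -6.1]
gripper_width: 0.0238
t 7.4 tcp [0.5846 0.0075 0.1044] tilt 0.11 yhead -119.1 F [-0.2 -0.4 -6.1] w 0.0238 j [ 19.9  18.3 -20.   -0.  -51.8  41. ]
tool shift cm [ 2.88  0.03 -0.03]
time_s: 7.8
tcp_pos: [0.5848, 0.0076, 0.0928]
eef_rot: [40.9, 89.9, -168.2]
contact_force: [-0.7, 0.7, -6.1]
gripper_width: 0.0243
t 7.8 tcp [0.5848 0.0076 0.0928] tilt 0.07 yhead -119.1 F [-0.7  0.7 -6.1] w 0.0243 j [ 19.9  19.1 -20.7  -0.  -50.3  41. ]
tool shift cm [ 1.72  0.05 -0.01]
```

```bash
python3 -m creep '[[0,0,0,0.4,0,0,0],[0,0,0,0.4,0,0,0],[0,0,0,0.4,0,0,0],[0,0,0,0,0,0,0]]'
python3 -m creep '[[0,0,0,0.2,0,0,0],[0,0,0,0.15,0,0,0],[0,0,0,0,0,0,0],[0,0,0,0,0,0,0]]'
python3 -c "
from h import *
rep([.5847,.0071,.0756])"
```

```text
time_s: 8.2
tcp_pos: [0.5847, 0.0075, 0.0807]
eef_rot: [42.7, 89.9, -166.4]
contact_force: [-0.2, 0.8, -5.6]
gripper_width: 0.0239
time_s: 8.6
tcp_pos: [0.5852, 0.0076, 0.078]
eef_rot: [38.7, 90.0, -170.4]
contact_force: [-0.2, -0.6, -7.0]
gripper_width: 0.0238
t 8.6 tcp [0.5852 0.0076 0.078 ] tilt 0.01 yhead -119.1 F [-0.2 -0.6 -7. ] w 0.0238 j [ 19.9  20.1 -21.5  -0.  -48.4  41. ]
tool shift cm [0.24 0.07 0.02]
```

```bash
python3 -m creep '[[0,0,0,0.15,0,0,0],[0,0,0,0.1,0,0,0],[0,0,0,0,0,0,0]]'
python3 -m creep '[[0,0,0,0.1,0,0,0],[0,0,0,0,0,0,0],[0,0,0,0,0,0,0]]'
python3 -c "
from h import *
rep([.5847,.0071,.0756])"
```

```text
time_s: 8.9
tcp_pos: [0.5853, 0.0076, 0.0755]
eef_rot: [97.8, 90.0, -111.3]
contact_force: [0.3, -1.6, -4.6]
gripper_width: 0.0238
time_s: 9.2
tcp_pos: [0.5853, 0.0076, 0.0754]
eef_rot: [-170.8, 90.0, -19.9]
contact_force: [-4.9, -0.7, 6.6]
gripper_width: 0.0239
t 9.2 tcp [0.5853 0.0076 0.0754] tilt 0.03 yhead -119.08 F [-4.9 -0.7  6.6] w 0.0239 j [ 19.9  20.2 -21.7   0.  -48.   41. ]
tool shift cm [-0.02  0.07  0.03]
```

```bash
python3 -m creep '[[0,0,0,0,0,0,40],[0,0,0,0,0,0,60],[0,0,0,0,0,0,80],[0,0,0,0,0,0,80],[0,0,0,0,0,0,80],[0,0,0,0,0,0,80]]'
python3 -m creep '[[0,0,0,-2,0,0,80],[0,0,0,-4,0,0,80],[0,0,0,-4,0,0,80],[0,0,0,0,0,0,80],[0,0,0,0,0,0,80]]'
python3 - <<'E'
from h import *
rep()
im,d=r.capture("wrist"); cv2.imwrite("pics/w3.png",im)
P=pts("wrist",d,d>0); G=P[(np.hypot(P[:,0]-.585,P[:,1]-.007)<.03)&(P[:,2]>.109)&(P[:,2]<.13)]
b=cv2.minAreaRect((G[:,:2]*1000).astype(np.float32)); print(b,len(G),G[:,2].mean(),G[:,2].std())
for m in r.masks_of("latch_pad","wrist")[:2]:
    Q=pts("wrist",d,m["pixels"]); print(m["score"],m["rect"],np.median(Q,0))
im,d=r.capture("scene"); u,v=map(int,proj("scene",[.585,.007,.1])); cv2.imwrite("pics/s3.png",cv2.resize(im[v-70:v+70,u-90:u+90],None,fx=4,fy=4))
E
```

```text
time_s: 9.8
tcp_pos: [0.5854, 0.0077, 0.0746]
eef_rot: [-138.6, 90.0, 12.3]
contact_force: [-1.0, -0.8, 0.1]
gripper_width: 0.0662
time_s: 10.3
tcp_pos: [0.5858, 0.0079, 0.1757]
eef_rot: [-127.6, 89.8, 23.3]
contact_force: [-1.0, 0.1, 0.5]
gripper_width: 0.07
t 10.3 tcp [0.5858 0.0079 0.1757] tilt 0.16 yhead -119.1 F [-1.   0.1  0.5] w 0.07 j [ 19.9  14.3 -15.1  -0.  -60.4  41. ]
((585.5844116210938, 8.63702392578125), (23.555509567260742, 33.206382751464844), 60.20625686645508) 1359 0.1131108336377132 0.0009372499544611451
0.97 [305.2, 95.3, 337.2, 161.9] [ 0.63762385 -0.01912036  0.07118251]
```

View pics/s3.png

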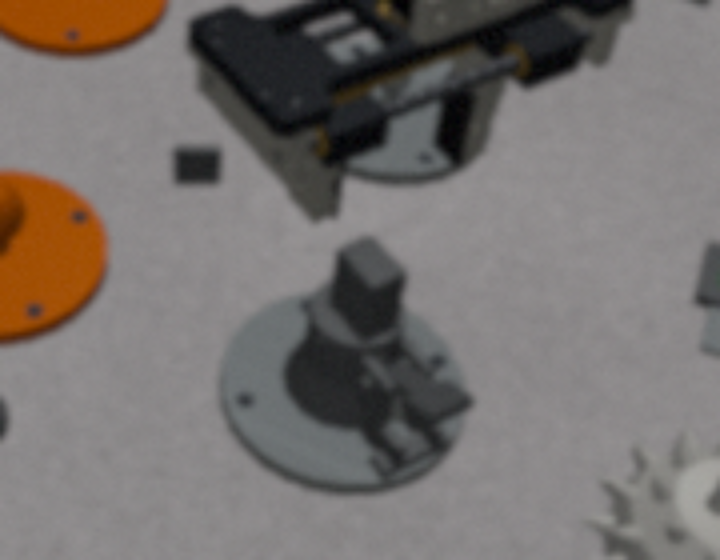

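Block upright on the disc, lever raised. Closing the fingers and moving over the pad.

```bash
python3 -m creep '[[0,0,0,0,0,-2,0],[0,0,0,0,0,-2.4,0],[0,0,0,0,0,-2,0],[0,0,0,0,0,0,0],[0,0,0,0,0,0,0],[0,0,0,0,0,0,0],[0,0,0,0,0,0,0],[0,0,0,0,0,0,0]]'
python3 -m creep '[[0,0,0,2.5,0,0,0],[0,0,0,3,0,0,0],[0,0,0,2,0,0,0],[0,0,0,0.8,0,0,0],[0,0,0,0,0,0,0],[0,0,0,0,0,0,0]]'
python3 -c "
from h import *
rep([.6412,-.0232,.062])"
```

```text
time_s: 11.25
tcp_pos: [0.6409, -0.0231, 0.1748]
eef_rot: [-130.8, 90.0, 20.1]
contact_force: [0.1, 0.1, -0.0]
gripper_width: 0.0118
time_s: 11.85
tcp_pos: [0.642, -0.0233, 0.0927]
eef_rot: [-150.5, 89.9, 0.4]
contact_force: [0.6, -0.3, 0.3]
gripper_width: 0.0006
t 11.85 tcp [ 0.642  -0.0233  0.0927] tilt 0.09 yhead -119.07 F [ 0.6 -0.3  0.3] w 0.0006 j [ 15.3  23.7 -13.3   0.  -52.9  45.6]
tool shift cm [3.07 0.03 0.07]
```

```bash
python3 -m creep '[[0,0,0,0.5,0,0,0],[0,0,0,0.5,0,0,0],[0,0,0,0.4,0,0,0],[0,0,0,0,0,0,0]]'
python3 -m creep '[[0,0,0,0.4,0,0,0],[0,0,0,0.4,0,0,0],[0,0,0,0.3,0,0,0],[0,0,0,0,0,0,0],[0,0,0,0,0,0,0]]'
python3 -m creep '[[0,0,0,0.3,0,0,0],[0,0,0,0.2,0,0,0],[0,0,0,0,0,0,0],[0,0,0,0,0,0,0]]'
```

```text
time_s: 12.25
tcp_pos: [0.6411, -0.0235, 0.0771]
eef_rot: [36.1, 90.0, -173.0]
contact_force: [-0.6, 0.2, -0.4]
gripper_width: 0.0004
time_s: 12.75
tcp_pos: [0.6409, -0.0235, 0.0662]
eef_rot: [34.0, 89.9, -175.1]
contact_force: [-0.6, -0.4, -0.1]
gripper_width: 0.0004
time_s: 13.15
tcp_pos: [0.6415, -0.0235, 0.0622]
eef_rot: [-159.8, 90.0, -8.8]
contact_force: [-0.5, 0.6, 5.1]
gripper_width: 0.0002
```

```bash
python3 -m creep '[[0,0,0,0.1,0,0,0],[0,0,0,0,0,0,0],[0,0,0,0,0,0,0]]'
python3 -m creep '[[0,0,0,0.1,0,0,0],[0,0,0,0,0,0,0],[0,0,0,0,0,0,0]]'
```

```text
time_s: 13.45
tcp_pos: [0.6416, -0.0235, 0.062]
eef_rot: [-161.2, 89.9, -10.2]
contact_force: [-3.3, 0.2, 10.9]
gripper_width: 0.0009
time_s: 13.75
tcp_pos: [0.642, -0.0237, 0.0618]
eef_rot: [-161.9, 89.9, -11.0]
contact_force: [-4.3, -0.1, 14.4]
gripper_width: 0.0003
```

The lever is on its stop: 14 N, TCP at 61.8 mm against 62 expected. Retracting and checking.

```bash
python3 -m creep '[[0,0,0,-1,0,0,0],[0,0,0,-3,0,0,0],[0,0,0,-4,0,0,0],[0,0,0,-4,0,3,0],[0,0,0,0,0,3,0],[0,0,0,0,0,3,0],[0,0,0,0,0,0,0],[0,0,0,0,0,0,0]]'
python3 - <<'E'
from h import *
rep()
im,d=r.capture("wrist"); cv2.imwrite("pics/w4.png",im)
P=pts("wrist",d,d>0); G=P[(np.hypot(P[:,0]-.585,P[:,1]-.007)<.03)&(P[:,2]>.109)&(P[:,2]<.13)]
if len(G): print(cv2.minAreaRect((G[:,:2]*1000).astype(np.float32)),len(G),G[:,2].mean(),G[:,2].std())
for m in r.masks_of("latch_pad","wrist")[:2]:
    Q=pts("wrist",d,m["pixels"]); print(m["score"],m["rect"],np.median(Q,0))
Q=P[np.hypot(P[:,0]-.643,P[:,1]+.025)<.008]; print("pad top",np.percentile(Q[:,2],[10,50,90]))
im,d=r.capture("scene"); u,v=map(int,proj("scene",[.585,.007,.1])); cv2.imwrite("pics/s4.png",cv2.resize(im[v-70:v+70,u-90:u+90],None,fx=4,fy=4))
E
```

```text
time_s: 14.55
tcp_pos: [0.5624, 0.0207, 0.1802]
eef_rot: [-129.9, 89.9, 21.1]
contact_force: [0.5, -0.3, 0.5]
gripper_width: 0.0007
t 14.55 tcp [0.5624 0.0207 0.1802] tilt 0.06 yhead -119.03 F [ 0.5 -0.3  0.5] w 0.0007 j [ 22.   12.  -17.5   0.  -60.4  38.9]
((586.8462524414062, 9.065940856933594), (23.728334426879883, 33.67115020751953), 61.79439163208008) 1475 0.11405774610399103 0.0010517739315632885
0.92 [303.4, 57.4, 337.6, 136.2] [ 0.64031915 -0.01910885  0.05981897]
pad top [0.05956466 0.06046191 0.06138437]
```

View pics/s4.png

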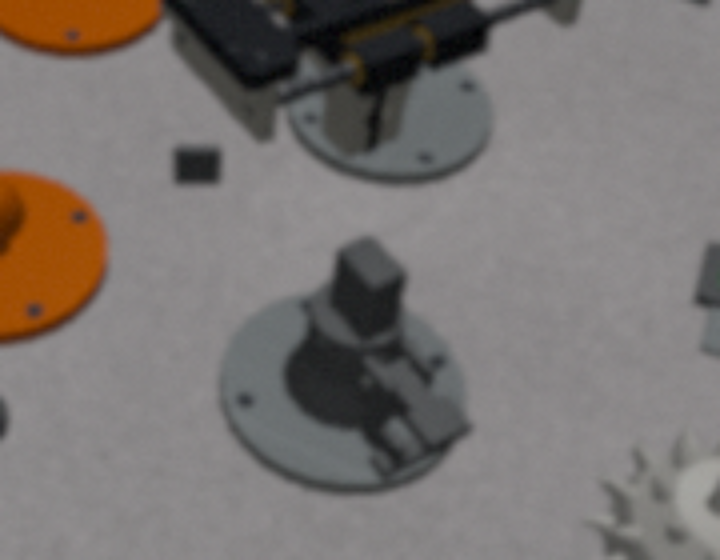

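The lever is now level, pad at about (435,410), and the coupler is upright on the grey disc. Handing in.

```bash
python3 -c "
from plant import r
print(r.close_job())"
```

```text
the job is handed in; nothing more can be done
None
```

The coupler is seated upright and latched on the grey large-ball gauge, and I handed the job in at about 14.6 s of the 54 s allowed. I gripped it by its top block and lowered it over the ball with the lever raised. I let go only once it was down: contact came at TCP 75.4 mm, against 75.6 mm expected. Then I pressed the lever straight down to its stop, reaching 14 N at TCP 61.8 mm, against 62 mm expected.

- **Lever:** after I moved the arm away, the wrist camera put the pad top at 60.5 mm. The lever looks level in the scene picture, so I take it as fully down.
- **Seating:** the block top read 114 mm where 116 mm is expected. Before the pick the same camera read it at 102.7 mm against 104 mm nominal, so I put both low readings down to that camera reading 1–2 mm low.
- **Position:** the block's centre read 1–2 mm off the plan, within the calibration error.
- **Arm:** it was clear of everything at hand-in, with no contact force. No check failed.

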